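Release the test-fixture lid and hold it at its balance point

ROBOT

A 6-joint arm with a two-finger parallel gripper is mounted at the origin on the work surface. World frame = base frame: x ahead of the robot, y to its left, z up, the work surface at z = 0. Lengths are in m, angles in degrees, forces in N, time in s.
With the tool pointing down it reaches from about 0.4 to 0.825 m from the base axis. Payload 7 kg.
Tool frame: the origin (TCP) lies on the front face of the gripper's body, between the roots of the fingers; the fingertips stand 66 mm ahead of it and the grasp point (between the pads) lies 47 mm ahead of it; z points along the fingers, y is the line along which they close (so a half turn about z gives the same grasp; the last joint's range is limited). The gripper opens to 88 mm and grips with 3 to 60 N. Pads are 19 mm wide; open, the fingers measure 130 mm over their backs; the gripper's body (78 mm by 193 mm) begins 47 mm behind the grasp point.
Start: joints at [-51.389, 20.546, 0.682, 0, -70.136, -16.507], TCP at [0.254, -0.625, 0.292] pointing down, gripper open.
Joint ranges: [-176.03, 176.03], [-82.01, 121.73], [-58.28, 71.71], [-173.87, 95.51], [-174.79, -0.11], [-173.66, 173.66]. Speed limits (degrees/s): [136.94, 136.94, 172.46, 180, 180, 180].

INTERFACE

Orientations are given as [roll, pitch, yaw] about the fixed x, y, z axes, in that order (R = Rz(yaw) Ry(pitch) Rx(roll)).
In Python, from plant import ctrl gives the robot as it stands.
- The arm moves only by the tool send_rows, never from a script. Its argument "deltas" is a list of rows, each a list of 2 entries, a list of its own where there are three numbers: the shift along the tool's x, y, z each as a share of 800 mm, from -1 to 1, then the turn about the tool's z as a share of 90 degrees, from -1 to 1. A call has exactly 5 rows; each row is the pose to reach, as a shift and turn from the pose commanded when the call began, along the tool's axes at that moment; what a row does not reach only later rows make up. A row lasts 1/12 s, in which the tool goes at most 41.7 mm and 7.16 degrees, less where a joint would pass 70% of its speed; a pose out of reach is approached as far as the arm can. A call with a number of a shift or a turn outside -1 to 1 is refused whole. A call with a gripper value outside its range is refused whole. "gripper" is the opening, from 0 (shut) to 1 (fully open), set as the call begins (left out, the last holds). The fingers move at their own pace and stop on an object; the grip force is fixed at half the most. Time passes only in rows, so rows that repeat a pose let the fingers close, or fill a call up. It gives the time, the measured TCP pose, the force, the opening and the grip force at its end, in the units of the state.
- ctrl.get_obs(): the state, without advancing time (a new reading comes with each control period).
- ctrl.snapshot(name): name is "side" or "top" or "wrist"; returns a dict with "color" (400x640x3 uint8, red, green, blue), "vertical_fov" (degrees; the focal length in pixels is half the picture's height over the tangent of half this angle, whatever the lens; pixels are square), "cx", "cy" (the principal point, pixels), "k1" (the pictures are not rectified: a ray, as slopes to the right and down, at radius r is drawn at 1 + k1 r^2 times it, then the intrinsics apply), "rvec" (rotation vector, rad) and "tvec" (3), from world to camera coordinates, as OpenCV has them. Camera axes: x right, y down, z forward; pixel columns grow to the right and rows downward; lengths in m; the calibration is good to about 2 mm. A picture is of the moment at which its call begins. There is no depth.
- ctrl.close_job(): hands the job in; it is judged then, once.
Trained networks look in a picture, given as the dict that the camera call returned (one of the last four; its "shot" number tells which), for a name from the list of things; names that differ only in an ending like _2 or _b are one class to them, and where a whole thing is asked for, a point or a joint stands for the part that bears it (a point fixed in the world has none). Each returns a list of dicts, best first, with "conf" (0 to 1); they miss things now and then, are a little off and sometimes report something else, mostly with a low value. They report only what shows in the picture. A call takes as long as a camera call.
- ctrl.boxes_of(picture, thing): "xy" ([column, row] as shares, 0 to 1, of the picture: columns of its width, rows of its height, amid what is visible of it).
- ctrl.cut_out(picture, thing): "pixels" (400x640 bool, what is visible of it) and "xy" ([column, row] as shares, 0 to 1, of the picture: columns of its width, rows of its height, amid what is visible of it).
The state is a dict: "clock": time; "joint_pos": joint angles; "qvel": joint speeds; "tau": joint torques, N m; "tool_pos": TCP position; "orientation": TCP orientation; "force": force on the tool from outside, world axes, zero at the start; "moment": the same for the moment, N m; "opening": finger opening in m; "gripper_force": force on a finger pad.
Only numpy, scipy, OpenCV 4.12 (cv2) and the standard library are available. Lean on these libraries where they do the work, as an engineer would, in place of code of your own. Each camera call takes 0.05 s, during which the arm holds its last target. There are 200 camera calls.

TASK

The lid stay of the board-test fixture has been taken off and I am about to hook on the new one: press the release pedal at the fixture's front right corner down to its stop for a moment so that the lid springs off its catch, and let the pedal come up again. Then take the lid by its bar handle, swing it up to its balance point, where it would fall neither shut nor over backwards, and finish still gripping the handle with the lid held motionless there; do not let it go over backwards. Leave everything else on the bench where it is.

Things in the scene. Friction and masses are not known exactly. Their poses are not given: they have to be found in the camera images.
- fixture: the board-test fixture: grey box 170 mm deep (x), 300 mm wide (y), 75 mm high, open at the top below its lid, turned -0.05 to 0.45 rad. Origin at the centre of its underside, on the bench; x from its front (handle and pedal side, towards the robot) to its rear, y to its left, z up. A catch shaft with two hooks runs along the front, 45 mm above the bench
- pedal (a joint): the release pedal, a hinged spring treadle at the fixture's front right: 0 = up (rest), 0.30 rad = on its stop. It pivots on the catch shaft 58 mm behind the middle of its pad. Pushing down on the pad takes 4 N at first, 9 N at the stop; the pad sinks 17 mm. The hooks free the lid near half travel. Let go, it springs up by itself; the freed lid does not latch again
- pedal_pad (a point): middle of the top of the pedal's ribbed black pad (44 mm in x, 56 mm in y), 52 mm above the bench when up; 153 mm in front of the fixture's origin and 187 mm to its right, beside the fixture's wall; nothing stands above it
- lid (a joint): lid angle: 0 = shut on its catch, grows as the front edge swings up and back. Freed, two spring plungers lift it to 0.16 rad, where it rests. Above that nothing holds it: let go below the balance point it falls back, beyond it falls over backwards (stop at 2.05). It balances at 1.42 rad (81 degrees, short of upright), its centre of mass straight above the hinge. Hinge friction is tiny
- lid_hinge (a point): middle of the lid's hinge axis (along the fixture's y), fixed at the top of the rear side, 85 mm above the bench and 85 mm behind the fixture's origin; same axes as the fixture
- lid_mass_centre (a point): centre of mass of lid and handle (about 0.85 kg): shut, 89 mm in front of the hinge axis and 14 mm above it. The lid is an aluminium frame with a clear plate, 170 x 298 x 20 mm, 80 to 100 mm above the bench when shut, with a metal box 75 x 170 x 30 mm on top of its rear half (to 130 mm above the bench), so it balances before it is upright
- lid_handle: the lid's handle: a black grip sleeve 14 mm thick along the fixture's y, 104 mm long between two arms, turning freely on its bar; its axis is 40 mm before the lid's front edge, so a finger fits between. Origin at the middle of its axis; lid shut, 210 mm in front of the hinge axis and 5 mm above it; it moves with the lid about the hinge. Lifting it takes about 4 N
- new_stay: the new lid stay, a 210 mm gas strut (black tube, steel rod, 15 mm thick) lying on the bench along the left side of the fixture; bystander; origin under its middle
- solder_reel: reel of solder standing on end beside the right wall of the fixture, 60 mm across, 60 mm high; bystander; origin at the centre of its underside
- brass_tee: brass pipe tee, about 52 x 40 x 25 mm, lying in front of the fixture's left front corner; bystander; origin at the centre of its underside
- screwdriver: screwdriver with black handle lying on the bench to the left; bystander; origin near its middle, on the bench
- pump: small vibratory pump of an espresso machine, body 62 x 50 x 58 mm with a stub at each end, to the right; bystander; origin at the centre of its underside
- multimeter: black hand multimeter, 150 x 78 x 35 mm, lying on its back to the right; bystander; origin at the centre of its underside
- printed_bracket: white U-shaped printed bracket, 50 x 70 x 42 mm, to the left; bystander; origin at the centre of its underside

How it is judged (in metres and radians):
On the way:
1. the release pedal is pressed down to its stop (at least 0.27 of 0.30 rad) (value of joint pedal above 0.27 rad), for 0.2 s.
At the end, for the whole second after the job is handed in: The lid stands within 0.08 rad (4.6 degrees) of its balance point, 1.42 rad open, and does not move (under 0.05 rad/s), the fingers grip its handle (over 1.5 N), the pedal is back up (under 0.04 rad) and no bystander has moved 30 mm or more (value of joint lid between 1.34 and 1.5 rad and velocity of joint lid between -0.05 and 0.05 rad/s and contact force between the fingers and lid_handle above 1.5 N and value of joint pedal below 0.04 rad and distance of each of new_stay, solder_reel, brass_tee, screwdriver, pump, multimeter, printed_bracket from where it was at the start of the episode below 0.03 m); the arm keeps its last pose, push and grip.
It fails at once if the lid goes over backwards (beyond 1.75 rad) (value of joint lid above 1.75 rad).
It fails at once if something else on the bench is moved by more than 30 mm (distance of any of new_stay, solder_reel, brass_tee, screwdriver, pump, multimeter, printed_bracket from where it was at the start of the episode above 0.03 m).
It also fails if it takes over 50 s, if anything falls off the work surface, if the arm or the gripper's body presses on something with over 40 N, if the wrist force passes 120 N, or if a joint passes its speed limit or range.

## Working session

There is one attempt and no reset: what is moved stays moved. The work goes in short steps, Python scripts to look and compute and a tool call to move; the robot and the scene stay as the last step left them, time stands still between calls to the robot, and variables do not carry over. Pictures are saved under pics/ and viewed, at most 10 in all, crops included, and the job is handed in when it is done.

Besides the shell and the picture viewer there is one more tool, called after "Emit:" as name([rows], argument=value, ...), one row to a line, values as JSON. send_rows: Moves the arm, as the interface text tells. Shift numbers are shares of 800 mm and turn numbers shares of 90 degrees, none past 1 either way. Its arguments: {"type":"object","properties":{"deltas":{"type":"array","items":{"type":"array"}},"gripper":{"type":"number"}},"required":["deltas"]}

```bash
ls; mkdir -p pics
cat > h.py <<'E'
import numpy as np, cv2
from plant import ctrl
from scipy.spatial.transform import Rotation as Ro
def K(s):
    f=200/np.tan(np.radians(s["vertical_fov"]/2)); return f,s["cx"],s["cy"],s["k1"]
def ray(s,uv):
    f,cx,cy,k=K(s); d=np.array([(uv[0]-cx)/f,(uv[1]-cy)/f]); p=d.copy()
    for _ in range(30): p=d/(1+k*(p@p))
    R=cv2.Rodrigues(np.array(s["rvec"],float))[0]; t=np.array(s["tvec"],float).ravel()
    return -R.T@t, R.T@np.array([p[0],p[1],1])
def onz(s,uv,z):
    c,d=ray(s,uv); return c+d*(z-c[2])/d[2]
def proj(s,P):
    f,cx,cy,k=K(s); R=cv2.Rodrigues(np.array(s["rvec"],float))[0]
    q=np.atleast_2d(P)@R.T+np.array(s["tvec"],float).ravel(); p=q[:,:2]/q[:,2:]
    p=p*(1+k*(p**2).sum(1,keepdims=True)); return p*f+[cx,cy]
def save(s,n): cv2.imwrite(f"pics/{n}.png",cv2.cvtColor(s["color"],cv2.COLOR_RGB2BGR))
def px(b): return np.array(b["xy"])*[640,400]
E
python3 - <<'E'
from h import *
np.set_printoptions(precision=4,suppress=True)
print(ctrl.get_obs())
Z=dict(pedal_pad=.05,lid_handle=.09,solder_reel=.03,brass_tee=.012,new_stay=.0075,fixture=.05)
for n in ("top","side"):
    s=ctrl.snapshot(n); save(s,n+"0"); print(n,{k:v for k,v in s.items() if k!="color"})
    for t,z in Z.items():
        for b in ctrl.boxes_of(s,t)[:2]: print(t,round(b["conf"],2),px(b),onz(s,px(b),z))
E
```

```text
pics
{'clock': 0.0, 'joint_pos': array([-51.3878,  20.5899,   0.6337,  -0.02  , -70.1354, -16.507 ]), 'qvel': array([ 0.0648, -0.0558,  0.0161, -0.0636,  0.059 , -0.0695]), 'tau': array([  0.0003, -58.271 ,  29.305 ,   6.9968,   0.0068,  -0.0002]), 'tool_pos': array([ 0.2538, -0.625 ,  0.2912]), 'orientation': array([ 179.9069,   -0.008 , -157.9016]), 'force': array([-0.8981, -0.5263, -0.4622]), 'moment': array([ 0.0168,  0.0194, -0.0303]), 'gripper_force': 0.0, 'opening': 0.08711129626435958}
top {'vertical_fov': 48.273364469272444, 'cx': 320.3914421139619, 'cy': 199.52922818036973, 'k1': -0.012561344342441091, 'rvec': array([ 2.0897, -2.1491,  0.1952]), 'tvec': array([0.0214, 0.5302, 1.4035]), 'shot': 1}
pedal_pad 0.67 [390.784 206.48 ] [ 0.5011 -0.2212  0.05  ]
lid_handle 0.72 [334.272 207.6  ] [ 0.4958 -0.0367  0.09  ]
solder_reel 0.83 [379.584 152.92 ] [ 0.6885 -0.1971  0.03  ]
brass_tee 0.53 [296.768 229.68 ] [0.4388 0.0874 0.012 ]
new_stay 0.61 [270.08 211.  ] [0.5046 0.1758 0.0075]
fixture 0.74 [336.576 184.2  ] [ 0.5803 -0.0479  0.05  ]
side {'vertical_fov': 57.339204179317754, 'cx': 317.1832321885961, 'cy': 204.50730454069054, 'k1': 0.007618550361504285, 'rvec': array([ 0.8902, -2.4219,  1.1481]), 'tvec': array([0.425 , 0.2762, 0.891 ]), 'shot': 2}
pedal_pad 0.81 [356.224 183.48 ] [ 0.5461 -0.1873  0.05  ]
pedal_pad 0.28 [328.128 253.68 ] [0.4113 0.1271 0.05  ]
lid_handle 0.43 [345.088 199.92 ] [ 0.4901 -0.0497  0.09  ]
solder_reel 0.59 [327.296 164.68 ] [ 0.7181 -0.2399  0.03  ]
brass_tee 0.59 [173.568 309.28 ] [0.6094 0.4918 0.012 ]
brass_tee 0.57 [328.704 253.6  ] [0.4331 0.098  0.012 ]
new_stay 0.66 [293.504 261.68 ] [0.4924 0.1826 0.0075]
fixture 0.71 [312.576 198.68 ] [ 0.6055 -0.0288  0.05  ]
fixture 0.27 [291.008 256.8  ] [0.4812 0.2005 0.05  ]
```

View pics/top0.png

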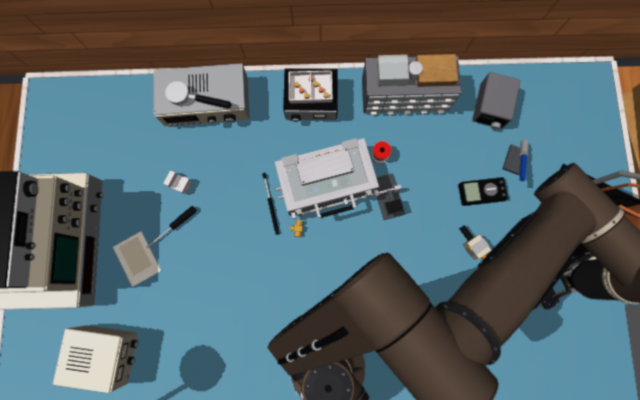

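View pics/side0.png

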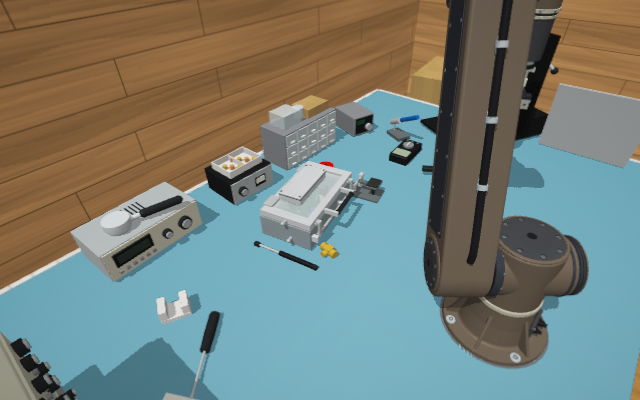

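The top view shows the fixture around (330,178), its handle at (340,210), the pedal pad at (390,203) and the red reel at (382,150). The side view agrees with this. Next I fit the fixture pose.

```bash
cat > fit.py <<'E'
from h import *
from scipy.optimize import minimize
def T(p,P):
    c,s=np.cos(p[2]),np.sin(p[2]); P=np.atleast_2d(np.array(P,float))
    return np.c_[p[0]+c*P[:,0]-s*P[:,1],p[1]+s*P[:,0]+c*P[:,1],P[:,2]]
def bx(x0,x1,y0,y1,z0,z1): return [(x,y,z) for x in(x0,x1) for y in(y0,y1) for z in(z0,z1)]
LID=[bx(-.085,.085,-.149,.149,.08,.1),bx(0.,.075,-.085,.085,.1,.13),bx(-.132,-.118,-.052,.052,.083,.097),bx(-.125,-.085,-.062,-.052,.085,.095),bx(-.125,-.085,.052,.062,.085,.095)]
FIX=[bx(-.085,.085,-.15,.15,0,.075)]+LID
PAD=[bx(-.175,-.131,-.215,-.159,.04,.052)]
def sil(s,p,parts):
    m=np.zeros((400,640),np.uint8)
    for b in parts: cv2.fillConvexPoly(m,cv2.convexHull(np.round(proj(s,T(p,b))*16).astype(np.int32)),1,shift=4)
    return m>0
def iou(a,b): return (a&b).sum()/max(1,(a|b).sum())
E
python3 - <<'E'
from fit import *
np.set_printoptions(precision=4,suppress=True)
M=[]
for n in("top","side"):
    s=ctrl.snapshot(n)
    for t,parts,w in(("fixture",FIX,1),("lid",LID,1),("pedal_pad",PAD,.4)):
        r=ctrl.cut_out(s,t)
        if r: M.append((s,n,t,parts,w,r[0]["pixels"])); print(n,t,r[0]["conf"],r[0]["pixels"].sum())
def cost(p): return -sum(w*iou(sil(s,p,pt),m) for s,n,t,pt,w,m in M)
best=None
for y in(.1,.2,.3,.4):
    r=minimize(cost,[.58,-.045,y],method="Nelder-Mead",options=dict(initial_simplex=np.array([.58,-.045,y])+np.array([[0,0,0],[.02,0,0],[0,.02,0],[0,0,.08]]),xatol=1e-4,fatol=1e-4))
    print(r.x,r.fun)
    if best is None or r.fun<best.fun: best=r
p=best.x
for s,n,t,pt,w,m in M: print(n,t,iou(sil(s,p,pt),m))
print("pad",T(p,[-.153,-.187,.052]),"handle",T(p,[-.125,0,.09]))
for n in("top","side"):
    s=[m for m in M if m[1]==n][0][0]; im=s["color"].copy()
    print(n, proj(s,T(p,[[-.153,-.187,.052],[-.125,0,.09]])))
    for b in FIX+PAD: cv2.polylines(im,[cv2.convexHull(np.round(proj(s,T(p,b))).astype(np.int32))],1,(255,0,255))
    c=(230,120) if n=="top" else (240,140)
    cr=im[c[1]:c[1]+125,c[0]:c[0]+200]; cr=cv2.resize(cr,None,fx=2,fy=2,interpolation=cv2.INTER_CUBIC)
    o=cr if n=="top" else np.hstack([o,cr])
cv2.imwrite("pics/fit.png",o[...,::-1])
E
```

```text
top fixture 0.9 6481
top lid 0.63 5347
top pedal_pad 0.77 433
side fixture 0.9 5993
side lid 0.66 3783
side pedal_pad 0.73 296
[ 0.6063 -0.0124  0.2409] -3.862971093332029
[ 0.6048 -0.0133  0.2479] -3.8638892551643313
[ 0.6062 -0.0126  0.2413] -3.8621512501302178
[ 0.6064 -0.0122  0.2394] -3.8626730546630537
top fixture 0.8201011002081475
top lid 0.9552727272727273
top pedal_pad 0.4801670146137787
side fixture 0.8458730158730159
side lid 0.8959537572254336
side pedal_pad 0.3865546218487395
pad [[ 0.5023 -0.2321  0.052 ]] handle [[ 0.4836 -0.0439  0.09  ]]
top [[394.1986 205.896 ]
 [336.6974 211.3421]]
side [[374.3637 181.8517]
 [345.6243 201.6675]]
```

View pics/fit.png

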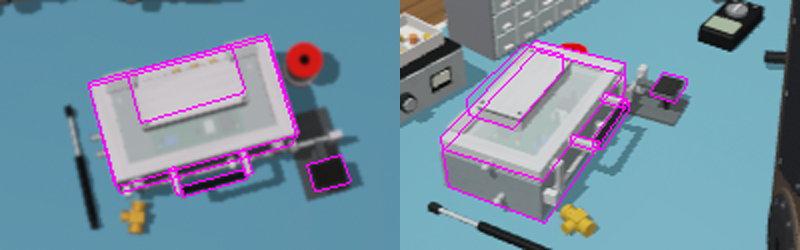

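The fit overlays well: fixture at (0.605, -0.013), yaw 0.244. The pad (394,206) and handle (337,211) agree with the picture. I'll write a helper for the deltas.

```bash
cat > go.py <<'E'
import sys; from fit import *
P=[.605,-.0128,.244]
def go(fx,fy,z,yaw=None):
    o=ctrl.get_obs(); R=Ro.from_euler("xyz",o["orientation"],degrees=True)
    d=R.inv().apply(T(P,[fx,fy,z])[0]-o["tool_pos"]); y=np.degrees(P[2])-90
    t=-((y-o["orientation"][2]+180)%360-180)
    print("shift share",np.round(d/.8,4),"mm",np.round(d*1000,1),"turn share",round(t/90,3),"t",o["clock"],"F",np.round(o["force"],1))
if __name__=="__main__": go(*map(float,sys.argv[1:4]))
E
python3 go.py -.160 -.200 .20
```

```text
shift share [-0.4613  0.3251  0.1152] mm [-369.1  260.    92.2] turn share -0.91 t 1.1 F [-0.3  0.4 -0.5]
```

Emit:
send_rows([
  [[-0.04,0.028,0],-0.07],
  [[-0.08,0.056,0],-0.14],
  [[-0.12,0.084,0],-0.21],
  [[-0.16,0.112,0],-0.28],
  [[-0.2,0.14,0],-0.35],
], gripper=0)

```text
clock: 1.52
tool_pos: [0.3606, -0.4599, 0.2923]
orientation: [-180.0, -0.0, -126.1]
force: [1.9, -0.6, 0.2]
opening: 0.0598
gripper_force: 0.0
```

```bash
python3 go.py -.160 -.200 .20
```

```text
shift share [-0.3178  0.0192  0.1153] mm [-254.2   15.3   92.3] turn share -0.557 t 1.5167 F [ 1.9 -0.6  0.2]
```

Emit:
send_rows([
  [[-0.04,0.002,0],-0.07],
  [[-0.08,0.004,0],-0.14],
  [[-0.12,0.007,0],-0.21],
  [[-0.16,0.01,0.02],-0.28],
  [[-0.2,0.012,0.04],-0.35],
])

```text
clock: 1.93
tool_pos: [0.4484, -0.3256, 0.2611]
orientation: [-179.8, -0.0, -94.6]
force: [0.6, -0.6, -1.1]
opening: 0.0269
gripper_force: 0.0
```

```bash
python3 go.py -.160 -.200 .20
```

```text
shift share [-0.1048 -0.0537  0.0764] mm [-83.9 -42.9  61.1] turn share -0.206 t 1.9333 F [ 0.6 -0.6 -1.1]
```

Emit:
send_rows([
  [[-0.035,-0.018,0.02],-0.07],
  [[-0.07,-0.036,0.04],-0.14],
  [[-0.105,-0.054,0.076],-0.206],
  [[-0.105,-0.054,0.076],-0.206],
  [[-0.105,-0.054,0.076],-0.206],
])

```text
clock: 2.35
tool_pos: [0.4975, -0.2454, 0.1978]
orientation: [179.8, 0.1, -76.2]
force: [0.7, 0.2, 0.8]
opening: 0.0012
gripper_force: 0.0
```

```bash
python3 go.py -.160 -.200 .125
python3 - <<'E'
from go import *
s=ctrl.snapshot("wrist"); im=s["color"].copy()
for b in FIX+PAD: cv2.polylines(im,[cv2.convexHull(np.round(proj(s,T(P,b))).astype(np.int32))],1,(255,0,255))
cv2.imwrite("pics/w1.png",im[...,::-1])
E
```

```text
shift share [ 0.0004 -0.0009  0.0911] mm [ 0.4 -0.7 72.8] turn share -0.002 t 2.35 F [0.7 0.2 0.8]
```

View pics/w1.png

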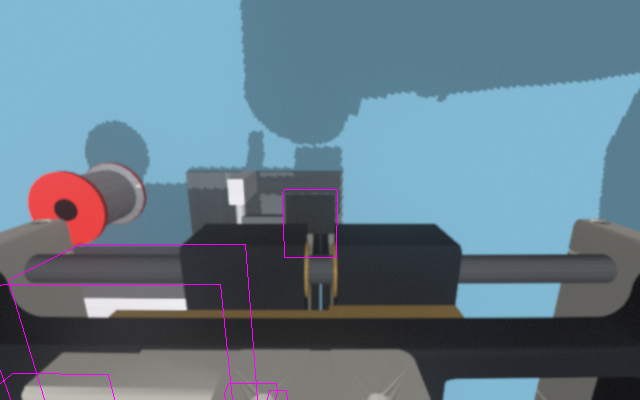

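The wrist view shows the projected pad outline (285–337, 190–257) on the real pad, with the closed fingers above it. I'll go down now.

Emit:
send_rows([
  [[0,0,0.04],0],
  [[0,0,0.07],0],
  [[0,0,0.09],0],
  [[0,0,0.1],0],
  [[0,0,0.105],0],
])

```text
clock: 2.82
tool_pos: [0.4967, -0.2479, 0.1153]
orientation: [179.9, 0.0, -76.5]
force: [-5.5, 0.3, 7.8]
opening: 0.0004
gripper_force: 3.3
```

Emit:
send_rows([
  [[0,0,0.003],0],
  [[0,0,0.006],0],
  [[0,0,0.009],0],
  [[0,0,0.009],0],
  [[0,0,0.009],0],
])

```text
clock: 3.23
tool_pos: [0.4968, -0.2477, 0.1095]
orientation: [180.0, -0.0, -76.4]
force: [-5.9, -1.1, 5.5]
opening: 0.0004
gripper_force: 2.9
```

Emit:
send_rows([
  [[0,0,0.004],0],
  [[0,0,0.007],0],
  [[0,0,0.01],0],
  [[0,0,0.01],0],
  [[0,0,0.01],0],
])

```text
clock: 3.65
tool_pos: [0.4975, -0.2477, 0.1018]
orientation: [-180.0, -0.0, -76.4]
force: [-4.8, -0.1, 7.2]
opening: 0.0003
gripper_force: 4.1
```

Emit:
send_rows([
  [[0,0,0.002],0],
  [[0,0,0.004],0],
  [[0,0,0.005],0],
  [[0,0,0.005],0],
  [[0,0,0.005],0],
])

```text
clock: 4.07
tool_pos: [0.4978, -0.2477, 0.0998]
orientation: [-179.9, -0.1, -76.3]
force: [-10.1, 4.2, 25.6]
opening: 0.0007
gripper_force: 13.5
```

Emit:
send_rows([
  [[0,0,0.001],0],
  [[0,0,0.001],0],
  [[0,0,0.001],0],
  [[0,0,0.001],0],
  [[0,0,0.001],0],
])

```text
clock: 4.48
tool_pos: [0.4979, -0.2477, 0.0996]
orientation: [-179.9, -0.1, -76.3]
force: [-11.5, 4.6, 31.1]
opening: 0.0007
gripper_force: 16.3
```

Run:
```python
from go import *
s=ctrl.snapshot("side"); im=s["color"].copy()
cr=cv2.resize(im[140:260,240:400],None,fx=4,fy=4,interpolation=cv2.INTER_CUBIC)
cv2.imwrite("pics/s1.png",cr[...,::-1])
print(ctrl.get_obs()["force"])
```

```text
[-11.85648554   4.78004616  30.28870294]
```

View pics/s1.png

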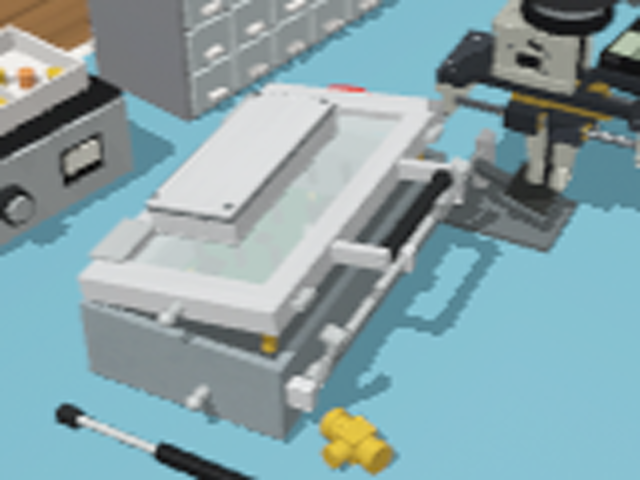

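The lid has sprung open to about 0.16 rad (its front edge is lifted off the box), and the fingers hold the pedal on its stop. I'll lift off and go over the handle.

Emit:
send_rows([
  [[0,0,-0.02],0],
  [[0,0,-0.06],0],
  [[0,0,-0.1],0],
  [[0,0,-0.15],0],
  [[0,0,-0.19],0],
], gripper=0.32)

```text
clock: 4.95
tool_pos: [0.4982, -0.2476, 0.2518]
orientation: [-179.8, -0.1, -76.4]
force: [1.3, -0.8, 0.5]
opening: 0.0262
gripper_force: 0.0
```

```bash
python3 go.py -.1215 0 .24
python3 - <<'E'
from go import *
for n in("top","side"):
    s=ctrl.snapshot(n)
    for t in("lid_handle","pedal_pad"):
        r=ctrl.boxes_of(s,t)
        if r: print(n,t,r[0]["conf"],px(r[0]))
    print(proj(s,T(P,[[-.1215,0,.1234],[-.153,-.187,.052]])))
    r=ctrl.cut_out(s,"lid_handle")
    if r: print(np.array(np.nonzero(r[0]["pixels"])).mean(1)[::-1], r[0]["pixels"].sum())
E
```

```text
shift share [-0.2528 -0.0469  0.0143] mm [-202.3  -37.5   11.5] turn share -0.004 t 4.95 F [ 1.3 -0.8  0.5]
top pedal_pad 0.67 [389.888 206.88 ]
[[336.38281085 208.48195225]
 [393.94526303 206.0954131 ]]
side lid_handle 0.65 [346.176 190.6  ]
side pedal_pad 0.63 [353.024 190.4  ]
[[344.67703325 192.71341881]
 [374.37693003 182.03200835]]
[438.79468599 169.29227053] 414
```

Emit:
send_rows([
  [[-0.051,-0.01,0],0],
  [[-0.102,-0.02,0],0],
  [[-0.153,-0.03,0],0],
  [[-0.204,-0.04,0],-0.004],
  [[-0.253,-0.047,0],-0.004],
])

```text
clock: 5.77
tool_pos: [0.4858, -0.0397, 0.2465]
orientation: [179.9, -0.0, -76.0]
force: [2.1, 0.2, -0.5]
opening: 0.0279
gripper_force: 0.0
```

Emit:
send_rows([
  [[0,0,0],0],
  [[0,0,0],0],
  [[0,0,0],0],
  [[0,0,0],0],
  [[0,0,0],0],
])

```text
clock: 6.18
tool_pos: [0.4862, -0.0425, 0.247]
orientation: [179.9, -0.0, -76.1]
force: [-0.0, 0.2, -0.5]
opening: 0.0281
gripper_force: 0.0
```

```bash
python3 go.py -.1215 0 .17
python3 - <<'E'
from go import *
o=[]
for n in("wrist","top","side"):
    s=ctrl.snapshot(n); im=s["color"].copy(); r=ctrl.cut_out(s,"lid_handle")
    if r: print(n,r[0]["conf"],px(r[0]),r[0]["pixels"].sum())
    c=np.array([-.1215,0,.1234]); ends=proj(s,T(P,[c+[0,.052,0],c-[0,.052,0]])); print(ends)
    for e in ends: cv2.circle(im,tuple(np.round(e).astype(int)),3,(255,0,255),1)
    if n!="wrist":
        m=ends.mean(0).astype(int); im=cv2.resize(im[m[1]-50:m[1]+50,m[0]-50:m[0]+50],(300,300),interpolation=cv2.INTER_CUBIC)
    else: im=cv2.resize(im,(480,300))[:, :]
    if n!="top" or True: o.append(im)
cv2.imwrite("pics/h1.png",np.vstack([np.hstack(o[1:]),cv2.resize(o[0],(600,300))])[...,::-1])
E
```

```text
shift share [-0.0001 -0.0012  0.0962] mm [-0.1 -1.  77. ] turn share -0.001 t 6.1833 F [-0.   0.2 -0.5]
wrist 0.9 [314.816 201.8  ] 2210
[[318.25848247 282.29949745]
 [317.92062418 147.27103768]]
[[320.10728394 212.97477401]
 [352.60443282 204.00353255]]
side 0.61 [345.92 191.4 ] 118
[[337.45898894 202.53008529]
 [351.43645075 183.52088506]]
```

View pics/h1.png

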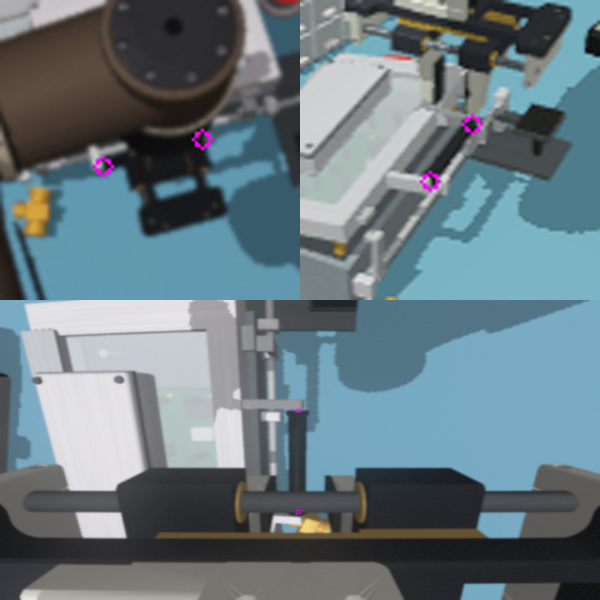

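The predicted handle ends (magenta) lie on the sleeve in both the wrist view (298,410)–(298,512) and the side view. The fingers straddle the sleeve, so I'll descend and grip.

Emit:
send_rows([
  [[0,-0.001,0.03],0],
  [[0,-0.001,0.055],0],
  [[0,-0.001,0.075],0],
  [[0,-0.001,0.088],0],
  [[0,-0.001,0.096],0],
])

```text
clock: 6.9
tool_pos: [0.4865, -0.0415, 0.1692]
orientation: [179.9, 0.0, -76.0]
force: [0.7, -0.4, -0.5]
opening: 0.0281
gripper_force: 0.0
```

Emit:
send_rows([
  [[0,0,0],0],
  [[0,0,0],0],
  [[0,0,0],0],
  [[0,0,0],0],
  [[0,0,0],0],
], gripper=0)

```text
clock: 7.32
tool_pos: [0.4882, -0.0409, 0.1715]
orientation: [-179.8, -0.0, -76.0]
force: [3.7, -0.8, -1.5]
opening: 0.0132
gripper_force: 30.0
```

```bash
python3 go.py -.1215 0 .1704
```

```text
shift share [0.0012 0.0018 0.0014] mm [0.9 1.4 1.1] turn share 0.0 t 7.3167 F [ 3.7 -0.8 -1.5]
```

Run:
```python
import numpy as np
a=np.linspace(.1838,1.4438,31); r=.21006
y=-(r*np.cos(.1838)-r*np.cos(a))/.8; z=-(r*np.sin(a)-r*np.sin(.1838))/.8
for k in range(0,30,5): print([(round(y[i]-y[k],4),round(z[i]-z[k],4)) for i in range(k+1,k+6)])
```

```text
[(np.float64(-0.0022), np.float64(-0.0108)), (np.float64(-0.0049), np.float64(-0.0215)), (np.float64(-0.0081), np.float64(-0.0321)), (np.float64(-0.0117), np.float64(-0.0425)), (np.float64(-0.0157), np.float64(-0.0528))]
[(np.float64(-0.0044), np.float64(-0.0101)), (np.float64(-0.0093), np.float64(-0.02)), (np.float64(-0.0146), np.float64(-0.0297)), (np.float64(-0.0203), np.float64(-0.0391)), (np.float64(-0.0263), np.float64(-0.0483))]
[(np.float64(-0.0065), np.float64(-0.0089)), (np.float64(-0.0133), np.float64(-0.0176)), (np.float64(-0.0204), np.float64(-0.026)), (np.float64(-0.028), np.float64(-0.034)), (np.float64(-0.0358), np.float64(-0.0418))]
[(np.float64(-0.0082), np.float64(-0.0074)), (np.float64(-0.0166), np.float64(-0.0145)), (np.float64(-0.0254), np.float64(-0.0211)), (np.float64(-0.0345), np.float64(-0.0275)), (np.float64(-0.0437), np.float64(-0.0334))]
[(np.float64(-0.0095), np.float64(-0.0055)), (np.float64(-0.0193), np.float64(-0.0107)), (np.float64(-0.0293), np.float64(-0.0154)), (np.float64(-0.0394), np.float64(-0.0197)), (np.float64(-0.0498), np.float64(-0.0235))]
[(np.float64(-0.0105), np.float64(-0.0034)), (np.float64(-0.0211), np.float64(-0.0064)), (np.float64(-0.0318), np.float64(-0.0089)), (np.float64(-0.0427), np.float64(-0.011)), (np.float64(-0.0536), np.float64(-0.0127))]
```

Emit:
send_rows([
  [[0,-0.002,-0.011],0],
  [[0,-0.005,-0.0215],0],
  [[0,-0.008,-0.032],0],
  [[0,-0.0117,-0.0425],0],
  [[0,-0.0157,-0.053],0],
])

```text
clock: 7.73
tool_pos: [0.5005, -0.0379, 0.2139]
orientation: [-179.8, -0.0, -76.0]
force: [7.9, -1.0, -6.7]
opening: 0.0134
gripper_force: 30.0
```

Emit:
send_rows([
  [[0,-0.0044,-0.01],0],
  [[0,-0.0093,-0.02],0],
  [[0,-0.0146,-0.03],0],
  [[0,-0.0203,-0.039],0],
  [[0,-0.0263,-0.048],0],
])

```text
clock: 8.15
tool_pos: [0.5206, -0.033, 0.2519]
orientation: [-179.9, -0.0, -76.0]
force: [7.1, -2.5, -9.7]
opening: 0.0129
gripper_force: 30.0
```

```bash
cat > ang.py <<'E'
from go import *
o=ctrl.get_obs(); R=Ro.from_euler("xyz",o["orientation"],degrees=True)
g=o["tool_pos"]+R.apply([0,0,.047]); h=T(P,[.085,0,.085])[0]; d=g-h
fx=np.cos(P[2])*d[0]+np.sin(P[2])*d[1]; fy=-np.sin(P[2])*d[0]+np.cos(P[2])*d[1]
print("r",np.hypot(fx,d[2]),"lid",np.arctan2(d[2],-fx)-.0238,"fy",fy,"F",o["force"],"grip",o["gripper_force"],o["opening"])
E
python3 ang.py
```

```text
r 0.20940069571399209 lid 0.5857042539550882 fy 0.0007922060829051239 F [ 7.05328419 -2.51696686 -9.7022491 ] grip 30.001702308654785 0.012938017971625644
```

Emit:
send_rows([
  [[0,-0.0065,-0.009],0],
  [[0,-0.0133,-0.0175],0],
  [[0,-0.0204,-0.026],0],
  [[0,-0.028,-0.034],0],
  [[0,-0.036,-0.042],0],
])

```text
clock: 8.57
tool_pos: [0.548, -0.0263, 0.2849]
orientation: [-180.0, -0.0, -76.0]
force: [6.2, -3.0, -8.7]
opening: 0.0129
gripper_force: 30.0
```

Emit:
send_rows([
  [[0,-0.008,-0.0074],0],
  [[0,-0.0166,-0.0145],0],
  [[0,-0.0254,-0.021],0],
  [[0,-0.0345,-0.0275],0],
  [[0,-0.0437,-0.0334],0],
])

```text
clock: 8.98
tool_pos: [0.5815, -0.0181, 0.3115]
orientation: [179.9, -0.0, -76.0]
force: [4.4, -4.6, -6.9]
opening: 0.0127
gripper_force: 30.0
```

```bash
python3 ang.py
```

```text
r 0.2100912851595912 lid 1.0004415066189103 fy 0.0005114699244101635 F [ 4.35690736 -4.6049694  -6.86330849] grip 30.00074476003647 0.012650383682818248
```

Emit:
send_rows([
  [[0,-0.0095,-0.0055],0],
  [[0,-0.0193,-0.0107],0],
  [[0,-0.0293,-0.0154],0],
  [[0,-0.0394,-0.0197],0],
  [[0,-0.0498,-0.0235],0],
])

```text
clock: 9.4
tool_pos: [0.6201, -0.0087, 0.3306]
orientation: [179.9, -0.0, -76.0]
force: [1.2, -4.2, -2.2]
opening: 0.013
gripper_force: 30.0
```

Emit:
send_rows([
  [[0,-0.0053,-0.0018],0],
  [[0,-0.0105,-0.0034],0],
  [[0,-0.0158,-0.005],0],
  [[0,-0.0211,-0.0064],0],
  [[0,-0.0264,-0.0077],0],
])

```text
clock: 9.82
tool_pos: [0.6407, -0.0037, 0.337]
orientation: [179.9, -0.1, -76.0]
force: [1.4, -5.1, -1.5]
opening: 0.0129
gripper_force: 30.0
```

Emit:
send_rows([
  [[0,-0.0054,-0.0012],0],
  [[0,-0.0108,-0.0023],0],
  [[0,-0.0162,-0.0034],0],
  [[0,-0.0217,-0.0042],0],
  [[0,-0.0272,-0.005],0],
])

```text
clock: 10.23
tool_pos: [0.6619, 0.0015, 0.3411]
orientation: [180.0, -0.1, -76.0]
force: [1.6, -6.6, -1.3]
opening: 0.0134
gripper_force: 30.0
```

Emit:
send_rows([
  [[0,0,0],0],
  [[0,0,0],0],
  [[0,0,0],0],
  [[0,0,0],0],
  [[0,0,0],0],
])

```text
clock: 10.65
tool_pos: [0.6617, 0.0015, 0.3411]
orientation: [180.0, -0.1, -76.0]
force: [1.9, -6.4, -0.7]
opening: 0.013
gripper_force: 30.0
```

```bash
python3 ang.py
python3 - <<'E'
from go import *
s=ctrl.snapshot("side"); im=s["color"].copy()
def lidT(th,b):
    b=np.array(b)-[.085,0,.085]; c,q=np.cos(th),np.sin(th)
    return np.c_[c*b[:,0]+q*b[:,2],b[:,1],-q*b[:,0]+c*b[:,2]]+[.085,0,.085]
r=ctrl.cut_out(s,"lid"); m=r[0]["pixels"]; print(r[0]["conf"],m.sum())
for th in(1.26,1.34,1.42,1.5,1.58):
    print(th,iou(sil(s,P,[lidT(th,b) for b in LID]),m))
for b in LID: cv2.polylines(im,[cv2.convexHull(np.round(proj(s,T(P,lidT(1.42,b)))).astype(np.int32))],1,(255,0,255))
cv2.imwrite("pics/e1.png",cv2.resize(im[80:260,220:440],None,fx=3,fy=3,interpolation=cv2.INTER_CUBIC)[...,::-1])
E
```

```text
r 0.2107702766739146 lid 1.4208422509790088 fy 9.947540571804674e-05 F [ 1.86791491 -6.40271086 -0.67396532] grip 30.00149577856064 0.01295986368979055
0.96 2778
1.26 0.6779279279279279
1.34 0.7802690582959642
1.42 0.8768787975695554
1.5 0.7771660388293248
1.58 0.7095647501343364
```

View pics/e1.png

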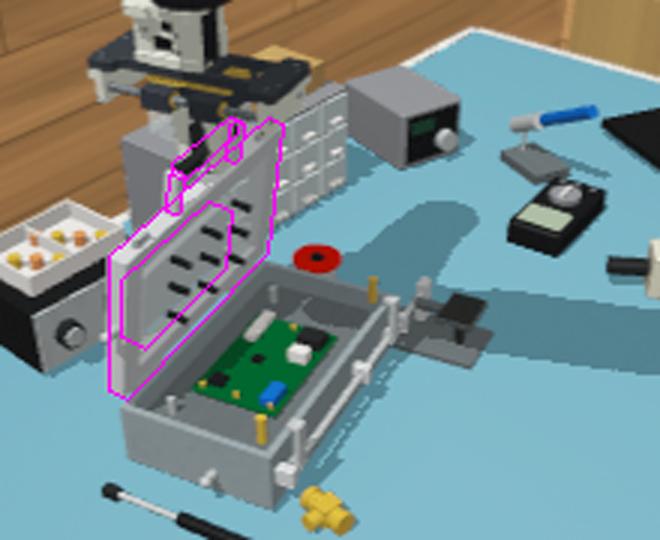

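The lid outline at 1.42 rad coincides with the picture, the gripper holds the handle, the pedal is up, and the reel, tee and stay have not moved. I'll hand it in.

```bash
python3 -c "
from plant import ctrl
o=ctrl.get_obs(); print(abs(o['qvel']).max(), o['gripper_force']); print(ctrl.close_job())"
```

```text
0.12124025383798336 30.00149130821228
the job is handed in; nothing more can be done
None
```

I pressed the pedal to its stop and it came back up. The lid is held still at about 1.42 rad, its balance point, with the handle gripped at 30 N. The job is handed in, but no verdict was returned.

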